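Rub down the rusty cover hinge, then hold the sprung cover just under its balance point

TASK

The hinge spring of the grey tester's cover is to be trimmed: with the cover shut, take the rubbing block by its wooden rib, rub the rusty hinge barrel in one steady pass from its left end to its right end (as the robot sees it), always pressed on the barrel but never hard, and lay the block flat back in its tin tray. Then take the cover by its bar handle, raise it past its balance point so that the spring pushes it up, bring it back to just below the balance point and finish there, still holding it steady so that I can trim the spring. Guide the cover all the way, never letting it fly up or fall, and leave the tubes and everything else on the counter where they are.

Things in the scene. Friction and masses are not known exactly. Their poses are not given: they have to be found in the camera images.
- tester: Grey rust-spotted steel tester, fixed to the counter. Case x -88 to 110, y +-120, 110 mm high; origin at the counter, x from its control face (by the robot) to its back, y to the robot's left. Its top: a cover in front, a level fixed strip 40 mm deep behind the hinge, strip top 110 mm up. Two knobs, 40 mm up and 85 mm either side of the middle, stand 16 mm off the control face.
- hinge: Rusty hinge barrel, rigid and fixed: a straight round bar along the tester's y, 12 mm in diameter, 230 mm long (knuckles, with spring coils and collars of the same diameter at the ends). Origin in the middle of its axis, 116 mm above the counter, 70 mm behind the tester's origin. Its top line is 122 mm above the counter, 8 mm above the cover, 12 mm above the rear strip.
- hinge_mid (a point): Middle of the hinge axis, axes as the tester's: y along the barrel to its left end. The cover turns about this y axis. A full pass takes the block's middle from 65-80 mm left of this point to 65-80 mm right of it, pressed with some 3 to 20 N, at about 20 to 60 mm/s.
- cover (a joint): Cover angle, rad: 0 shut (level), grows as its front edge rises, stop at 1.40. A hinge spring works against its weight (0.85 kg): balance point at 1.00; below it the cover falls shut by itself, above it the spring swings it up to the stop. The pull at the handle is at most 1.3 N, under 0.5 N within 0.15 rad of balance; hardly any friction. Just below means 0.03 to 0.20 rad short of balance.
- cover_handle (a point): Middle of the cover's bar handle: round bar along y, 10 mm in diameter, on two 8 mm posts 110 mm apart, 44 mm in front of the cover's turned-down edge, so a finger fits between (jaws opened some 30 to 40 mm). It lies 208 mm in front of the hinge axis and, shut, 14 mm below it, 102 mm above the counter; it swings with the cover. The bar can turn in the jaws, so the gripper can keep pointing down.
- block: Loose rubbing block, 0.10 to 0.17 kg: dark abrasive sole 36 (x) x 70 (y) x 14 mm high, on it an upright wooden rib 20 wide (x) x 64 long (y), from 14 to 43 mm above the underside. Origin at the centre of the underside; starts flat in the tray, its y nearly along the tray's y.
- block_grip (a point): Point in the rib, 33 mm above the underside of the block, at the middle of its length: a good place to grip it, across its 20 mm width (block's x).
- block_sole (a point): Centre of the underside of the rubbing block; y along its length.
- tray: Shallow tin tray fixed to the counter, 112 (x) x 132 (y) x 18 mm high, walls and floor 4 mm; origin at the centre of its underside. Stands left or right of the tester.
- socket_block: Loose green ceramic socket block, 60 x 100 x 34 mm, with two sockets on top; origin centre of underside. Leave alone. It stands on the other side of the tester from the tray.
- octal: Loose metal-can octal tube standing on its black base, 33 mm across, 66 mm high; origin centre of underside. Leave alone.
- tube_a: Loose miniature glass tube with a white base, 21 mm across, 60 mm high, standing left of the tester's back; origin centre of underside. Leave alone.
- tube_b: Its twin, standing right of the tester's back. Leave alone.
- carton: Loose tube carton, 28 x 28 x 62 mm high, standing; origin centre of underside. Leave alone.
- driver: Loose screwdriver with a dark wooden handle, lying near the robot on the left; origin on the tool. Leave alone.
- nut_tin: Loose round open tin, 66 mm across, 28 mm high, near the robot on the right; origin centre of underside. Leave alone.
Not all that is in view belongs to the job. Leave any blue, purple or yellow look-alike of the block alone.

How it is judged (in metres and radians):
On the way, in this order (a step that is already met when the one before it is completed fails the run):
1. the held block is pressed on the left end of the hinge barrel, cover shut (contact force between block and hinge above 1 N and contact force between the fingers and block above 0.5 N and y of block_sole in the frame of hinge_mid above 0.05 m and value of joint cover below 0.05 rad), for 0.1 s.
2. still pressed left of the middle (contact force between block and hinge above 1 N and contact force between the fingers and block above 0.5 N and y of block_sole in the frame of hinge_mid between 0.012 and 0.038 m), for 0.1 s.
3. still pressed at the middle (contact force between block and hinge above 1 N and contact force between the fingers and block above 0.5 N and y of block_sole in the frame of hinge_mid between -0.013 and 0.012 m), for 0.1 s.
4. still pressed right of the middle (contact force between block and hinge above 1 N and contact force between the fingers and block above 0.5 N and y of block_sole in the frame of hinge_mid between -0.038 and -0.013 m), for 0.1 s.
5. still pressed at the right end (contact force between block and hinge above 1 N and contact force between the fingers and block above 0.5 N and y of block_sole in the frame of hinge_mid below -0.05 m), for 0.1 s.
6. the block lies flat in its tray, let go, cover still shut (x of block in the frame of tray between -0.045 and 0.045 m and y of block in the frame of tray between -0.05 and 0.05 m and z of block in the frame of tray below 0.01 m and angle between block's own z axis and vertical below 0.08 rad and linear speed of block below 0.03 m/s and contact force between the fingers and block below 0.05 N and value of joint cover below 0.05 rad), for 0.2 s.
7. the cover has been raised past its balance point (value of joint cover above 1.04 rad and contact force between the fingers and cover above 0.02 N), for 0.1 s.
At the end, for the whole second after the job is handed in: The cover is held still by the gripper between 0.80 and 0.97 rad (0.03 to 0.20 rad short of its balance point at 1.00) through the last second, and the rubbing block lies flat in its tray, let go and at rest (value of joint cover between 0.8 and 0.97 rad and velocity of joint cover between -0.1 and 0.1 rad/s and contact force between the fingers and cover above 0.05 N and x of block in the frame of tray between -0.045 and 0.045 m and y of block in the frame of tray between -0.05 and 0.05 m and z of block in the frame of tray below 0.01 m and angle between block's own z axis and vertical below 0.08 rad and linear speed of block below 0.03 m/s and contact force between the fingers and block below 0.05 N); the arm keeps its last pose, push and grip.
It fails at once if the block is pressed on the hinge with more than 50 N (contact force between block and hinge above 50 N).
It fails at once if the cover flies up or falls (faster than 2 rad/s) (velocity of joint cover above 2 rad/s or velocity of joint cover below -2 rad/s).
It fails at once if a tube, the ceramic block or other thing on the counter is moved more than 20 mm or tipped (distance of any of socket_block, octal, tube_a, tube_b, carton, driver, nut_tin from where it was at the start of the episode above 0.02 m or angle between any of socket_block, octal, tube_a, tube_b, carton, nut_tin's own z axis and vertical above 0.3 rad).
It also fails if it takes over 72 s, if anything falls off the work surface, if the arm or the gripper's body presses on something with over 40 N, if the wrist force passes 120 N, or if a joint passes its speed limit or range.

ROBOT

A 6-joint arm with a two-finger parallel gripper is mounted at the origin on the work surface. World frame = base frame: x ahead of the robot, y to its left, z up, the work surface at z = 0. Lengths are in mm, angles in rad, forces in N, time in s.
With the tool pointing down it reaches from about 300 to 775 mm from the base axis. Payload 14.6 kg.
Tool frame: the origin (TCP) lies between the finger pads; the fingertips stand 11 mm ahead of it and the grasp point (between the pads) lies 8 mm behind it; z points along the fingers, y is the direction in which the jaws open and shut (so a half turn about z gives the same grasp; the last joint's range is limited). The gripper opens to 94 mm and grips with 3 to 60 N. Pads are 16 mm wide; open, the fingers measure 119 mm over their backs; the gripper's body (75 mm by 177 mm) begins 78 mm behind the grasp point.
Start: joints at [1.199, 0.3, 1.521, -0, 1.321, -0.067], TCP at [165.054, 524.64, 216.446] pointing down, gripper open.
Joint ranges: [-3.03, 3.03], [-0.79, 2.21], [0.23, 2.52], [-1.04, 4.18], [0, 3.07], [-2.55, 2.55]. Speed limits (rad/s): [2.22, 2.22, 2.57, 3.14, 3.14, 3.14].

INTERFACE

Orientations are given as [roll, pitch, yaw] about the fixed x, y, z axes, in that order (R = Rz(yaw) Ry(pitch) Rx(roll)).
In Python, from cell import * gives the robot as it stands.
- The arm moves only by the tool arm_command, never from a script. Its argument "deltas" is a list of rows, each an object with "xyz": the shift along the world's x, y, z in m, a list of three; "turn": the turn, a rotation vector about the world's x, y, z in rad, a list of three. A call has 1 to 12 rows; each row shifts and turns the commanded pose from where the row before left it; what a row does not reach is not made up. A row lasts 1/8 s, in which the tool goes at most 62.5 mm and 10.7 degrees, less where a joint would pass 70% of its speed; a pose out of reach is approached as far as the arm can. A call with a gripper value outside its range is refused whole. "gripper" is the closure, from 0 (fully open) to 1 (shut), set as the call begins (left out, the last holds). The fingers move at their own pace and stop on an object; "force" is the grip in N (left out, the last holds). Time passes only in rows, so rows that do not move let the fingers close. It gives the time, the measured TCP pose, the force and the opening at its end, in the units of the state.
- read_state(): the state, without advancing time (a new reading comes with each control period).
- camera(name): name is "scene" or "top" or "wrist"; returns a dict with "color" (420x560x3 uint8, red, green, blue), "fx", "fy", "cx", "cy" (pixels), "k1" (the pictures are not rectified: a ray, as slopes to the right and down, at radius r is drawn at 1 + k1 r^2 times it, then the intrinsics apply), "rvec" (rotation vector, rad) and "tvec" (3), from world to camera coordinates, as OpenCV has them; the wrist camera has in their place "mount" (4x4, takes a point from camera to tool coordinates, whose origin is the TCP and whose axes are the flange's). Camera axes: x right, y down, z forward; pixel columns grow to the right and rows downward; lengths in mm; the calibration is good to about 2 mm. A picture is of the moment at which its call begins: read the wrist's pose just before it. There is no depth.
- sign_off(): hands the job in, once; it reports no verdict.
The state is a dict: "clock": time; "joints": joint angles; "qd": joint speeds; "effort": joint torques, N m; "eef_pos": TCP position; "eef_rot": TCP orientation; "wrist_force": force on the tool from outside, world axes, zero at the start; "moment": the same for the moment, N m; "finger_gap": finger opening in mm.
Only numpy, scipy, OpenCV 4.12 (cv2) and the standard library are available. Lean on these libraries where they do the work, as an engineer would, in place of code of your own. Each camera call takes 0.05 s, during which the arm holds its last target.

## Working session

There is one attempt and no reset: what is moved stays moved. The work goes in short steps, Python scripts to look and compute and a tool call to move; the robot and the scene stay as the last step left them, time stands still between calls to the robot, and variables do not carry over. Pictures are saved under pics/ and viewed, and the job is handed in when it is done.

Besides the shell and the picture viewer there is one more tool, called after "Request:" by a JSON object that holds its "name" and its "arguments". arm_command: Moves the arm, as the interface text tells. Its arguments: {"type":"object","properties":{"deltas":{"type":"array","items":{"type":"object","properties":{"xyz":{"type":"array","items":{"type":"number"}},"turn":{"type":"array","items":{"type":"number"}}}}},"gripper":{"type":"number"},"force":{"type":"number"}},"required":["deltas"]}

```bash
mkdir -p pics; ls; python3 - <<'E'
from cell import *
import cv2
print(read_state())
for n in ("scene","top","wrist"):
    c=camera(n); cv2.imwrite(f"pics/{n}0.png",c["color"][:,:,::-1])
    print(n,{k:v for k,v in c.items() if k!="color"})
E
```

```text
pics
{'clock': 0.0, 'joints': array([ 1.19939315e+00,  3.00423654e-01,  1.52156713e+00, -3.46597821e-06,
        1.32066652e+00, -6.65917666e-02]), 'qd': array([ 0.00064987, -0.00023714, -0.00025265, -0.00091542, -0.00026571,
        0.00026722]), 'effort': array([ 3.54215872e-04, -5.31813455e+01, -3.52737665e+01,  7.08123785e-02,
        2.44895130e-02, -9.20111074e-05]), 'eef_pos': array([164.97582404, 524.42690505, 215.91824126]), 'eef_rot': array([-3.14053013e+00, -6.74951764e-05,  2.83678207e+00]), 'wrist_force': array([0.23218657, 0.68173737, 0.95161945]), 'moment': array([0.04449634, 0.0420137 , 0.00441955]), 'finger_gap': 93.93065812022596}
scene {'fx': 473.49705001904454, 'fy': 473.49705001904454, 'cx': 281.99960793729684, 'cy': 212.7031620838334, 'k1': -0.09559569632965584, 'rvec': array([ 0.91553035,  2.57863291, -1.00484566]), 'tvec': array([ 359.98041978, -222.03754413, 1424.38847721])}
top {'fx': 480.2524957717287, 'fy': 480.2524957717287, 'cx': 279.6706052101124, 'cy': 207.30365461674572, 'k1': 0.04750314237357687, 'rvec': array([ 2.18833515, -2.17702531,  0.11569023]), 'tvec': array([  58.2040976 ,  509.68204569, 1350.3587382 ])}
wrist {'fx': 330.6890166511304, 'fy': 330.6890166511304, 'cx': 280.64851140254774, 'cy': 213.9518918173946, 'k1': -0.001934607128763015, 'mount': array([[-4.61991877e-04, -9.63679831e-01, -2.67059861e-01,
         7.77131595e+01],
       [ 9.99999432e-01, -1.88578392e-04, -1.04943671e-03,
        -7.37986992e-01],
       [ 9.60959271e-04, -2.67060194e-01,  9.63679371e-01,
        -1.68965280e+02],
       [ 0.00000000e+00,  0.00000000e+00,  0.00000000e+00,
         1.00000000e+00]])}
```

View pics/scene0.png

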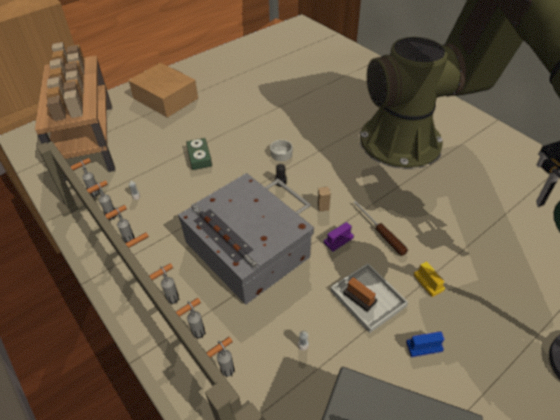

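View pics/top0.png

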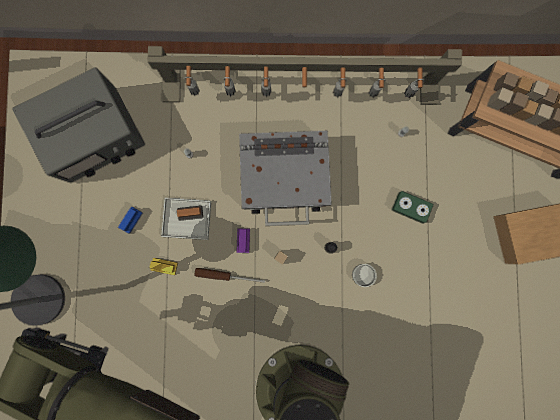

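View pics/wrist0.png

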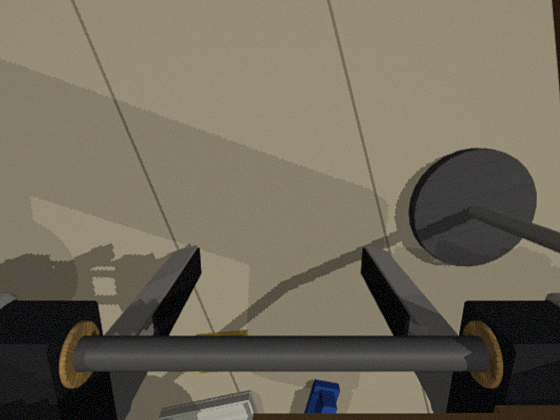

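The block with the brown wooden rib lies in the tray: top (189,213), scene (360,293). Its look-alikes are blue (130,219), purple (243,240) and yellow (163,267), all outside the tray. I'll enlarge the image to confirm.

```bash
cat > h.py <<'E'
import numpy as np, cv2
from scipy.spatial.transform import Rotation as R
from cell import *
def K(c): return np.array([[c["fx"],0,c["cx"]],[0,c["fy"],c["cy"]],[0,0,1.]])
def D(c): return np.array([c["k1"],0,0,0.])
def ext(c,st=None):
    if "rvec" in c: return R.from_rotvec(c["rvec"]).as_matrix(), np.array(c["tvec"])
    T=np.eye(4);T[:3,:3]=R.from_euler("xyz",st["eef_rot"]).as_matrix();T[:3,3]=st["eef_pos"]
    M=np.linalg.inv(T@c["mount"]); return M[:3,:3],M[:3,3]
def pt(c,uv,z,st=None):
    Rm,t=ext(c,st); p=cv2.undistortPoints(np.array([[uv]],float),K(c),D(c))[0,0]
    d=Rm.T@np.array([p[0],p[1],1]); o=-Rm.T@t
    return o+d*(z-o[2])/d[2]
def proj(c,P,st=None):
    Rm,t=ext(c,st); return cv2.projectPoints(np.array(P,float).reshape(-1,1,3),cv2.Rodrigues(Rm)[0],t,K(c),D(c))[0][:,0]
def crop(c,x0,y0,x1,y1,s,name):
    im=cv2.resize(c["color"][y0:y1,x0:x1,::-1],None,fx=s,fy=s,interpolation=cv2.INTER_CUBIC); cv2.imwrite("pics/"+name,im)
E
python3 - <<'E'
from h import *
c=camera("top"); crop(c,225,120,345,230,6,"top_tester.png"); crop(c,150,185,225,250,8,"top_tray.png")
c=camera("scene"); crop(c,320,255,420,335,7,"scene_tray.png")
E
```

```text
(no output)
```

View pics/top_tester.png

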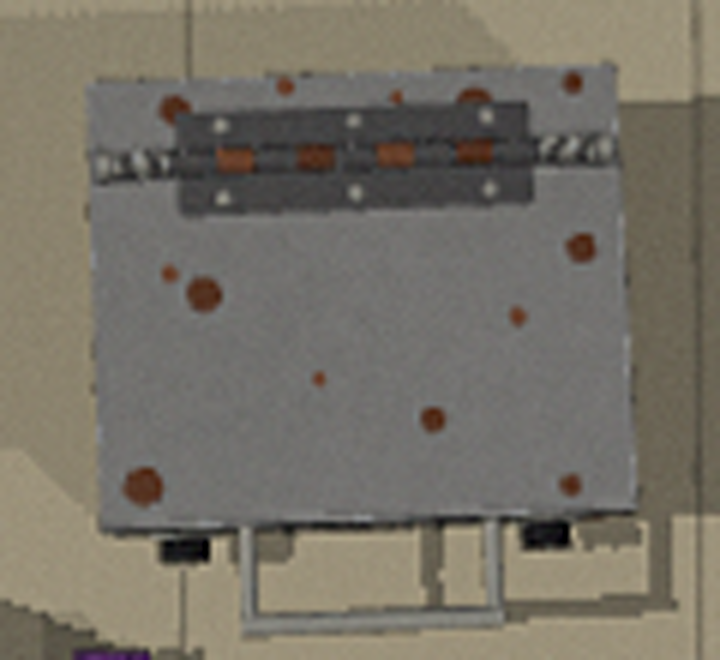

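View pics/top_tray.png

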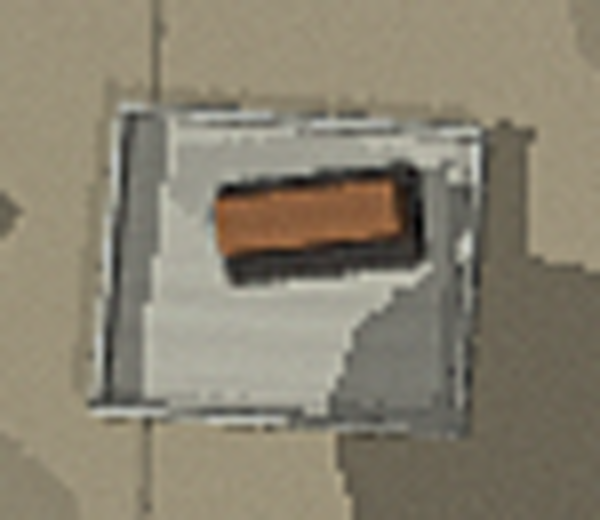

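View pics/scene_tray.png

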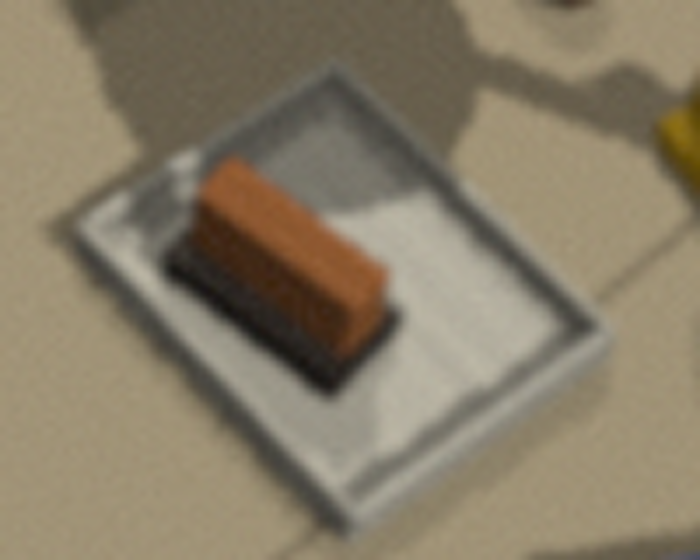

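```bash
python3 - <<'E'
from h import *
from scipy.optimize import least_squares
t=camera("top"); s=camera("scene")
cv=lambda L,x0,y0,k:[((u+.5)/k-.5+x0,(v+.5)/k-.5+y0) for u,v in L]
def fit(items,g):
    def f(p):
        x,y,a=p; out=[]
        for c,obj,uv in items:
            o=np.array(obj,float);q=np.c_[x+np.cos(a)*o[:,0]-np.sin(a)*o[:,1],y+np.sin(a)*o[:,0]+np.cos(a)*o[:,1],o[:,2]]
            out.append((proj(c,q)-np.array(uv)).ravel())
        return np.concatenate(out)
    r=least_squares(f,g,x_scale=[100,100,1]); print(np.round(r.x,4),"res",np.round(r.fun,1)); return r.x
print([np.round(pt(t,p,114)) for p in cv([(95,166),(612,149)],225,120,6)])
to=[(110,120,110),(110,-120,110),(70,115,118),(70,-115,118),(-138,55,102),(-138,-55,102)]
tu=cv([(90,82),(615,67),(95,166),(612,149),(248,624),(498,613)],225,120,6)
T=fit([(t,to,tu)],[500,0,0])
# tray
uo=[(56,66,18),(56,-66,18),(-56,-66,18),(-56,66,18)]
uu=cv([(119,105),(485,127),(467,433),(91,409)],150,185,8)
su=cv([(80,230),(337,66),(607,332),(350,528)],320,255,7)
bo=[(10,32,47),(10,-32,47),(-10,-32,47),(-10,32,47)]
bu=cv([(215,196),(400,180),(407,236),(220,256)],150,185,8)
# scene rib: (235,158),(387,270),(345,340)->top near corner,(200,195)
U1=fit([(t,uo,uu)],[400,200,0]);
B1=fit([(t,bo,bu)],[400,200,0])
for p,q in ((T,to),): pass
def w(p,o):
    o=np.array(o,float);x,y,a=p
    return np.c_[x+np.cos(a)*o[:,0]-np.sin(a)*o[:,1],y+np.sin(a)*o[:,0]+np.cos(a)*o[:,1],o[:,2]]
print("scene tray proj",np.round((proj(s,w(U1,uo))-[320,255])*7)); print("scene tray meas", su)
print("scene rib proj",np.round((proj(s,w(B1,bo))-[320,255])*7))
im=s["color"][:,:,::-1].copy()
for p in proj(s,np.r_[w(T,to),w(U1,uo),w(B1,bo)]): im[int(round(p[1])),int(round(p[0]))]=(0,255,0)
cv2.imwrite("pics/ov.png",cv2.resize(im[160:340,160:420],None,fx=3,fy=3,interpolation=cv2.INTER_NEAREST))
E
```

```text
[array([663., 169., 114.]), array([672., -64., 114.])]
[5.973631e+02 4.889080e+01 4.190000e-02] res [-0.7 -0.1  0.3 -0.5  0.6 -0.2 -0.  -0.2  0.3  0.3 -0.5  0.7]
[ 4.774884e+02  3.276585e+02 -5.510000e-02] res [-0.2 -0.6  0.4 -0.5 -0.2  0.4  0.1  0.7]
[4.933741e+02 3.160485e+02 1.051000e-01] res [ 0.1  0.2  0.  -0.1 -0.3  0.   0.1 -0.2]
scene tray proj [[354. 512.]
 [ 74. 214.]
 [334.  46.]
 [619. 320.]]
scene tray meas [(331.0, 287.42857142857144), (367.7142857142857, 264.0), (406.2857142857143, 302.0), (369.57142857142856, 330.0)]
scene rib proj [[354. 301.]
 [192. 178.]
 [233. 140.]
 [395. 261.]]
```

View pics/ov.png

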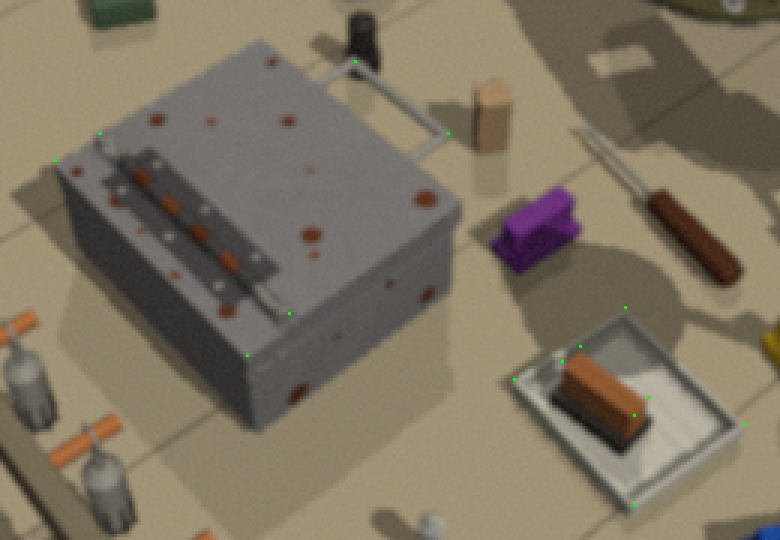

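Overlay check: the projected outlines of tester, tray and rib land within a few pixels in the scene view. The red-brown rib on a black sole in the tray is the right block. I'll move above it now and keep away from the lamp.

Request:
{"name": "arm_command", "arguments": {"deltas": [{"xyz": [0.01,-0.04,0],"turn": [0,0,-0.097]},{"xyz": [0.01,-0.04,0],"turn": [0,0,-0.097]},{"xyz": [0.01,-0.04,0],"turn": [0,0,-0.097]},{"xyz": [0.01,-0.04,0],"turn": [0,0,-0.097]},{"xyz": [0.036,-0.006,0],"turn": [0,0,-0.097]},{"xyz": [0.036,-0.006,0],"turn": [0,0,-0.097]},{"xyz": [0.036,-0.006,0],"turn": [0,0,-0.097]},{"xyz": [0.036,-0.006,0],"turn": [0,0,-0.097]},{"xyz": [0.036,-0.006,0],"turn": [0,0,-0.097]},{"xyz": [0.036,-0.006,0],"turn": [0,0,-0.097]},{"xyz": [0.036,-0.006,0],"turn": [0,0,-0.097]},{"xyz": [0.036,-0.006,0],"turn": [0,0,-0.097]}], "gripper": 0.5}}

```text
clock: 1.85
eef_pos: [494.2, 316.3, 216.4]
eef_rot: [-3.141, 0.0, 1.67]
wrist_force: [0.9, -0.2, 0.5]
finger_gap: 46.9
```

```bash
python3 - <<'E'
from h import *
st=read_state(); c=camera("wrist"); print(st["eef_pos"],st["eef_rot"],st["finger_gap"],st["clock"])
cv2.imwrite("pics/w1.png",c["color"][:,:,::-1])
bo=np.array([(10,32,47),(10,-32,47),(-10,-32,47),(-10,32,47)],float)
x,y,a=493.37,316.05,.1051
q=np.c_[x+np.cos(a)*bo[:,0]-np.sin(a)*bo[:,1],y+np.sin(a)*bo[:,0]+np.cos(a)*bo[:,1],bo[:,2]]
print(proj(c,q,st))
E
```

```text
[494.18830886 316.32530213 216.35745034] [-3.14146782e+00  2.45241304e-05  1.66962062e+00] 46.891430036396486 1.85
[[289.88646092 167.82732602]
 [289.84149284 227.44486564]
 [271.22591532 227.5567334 ]
 [270.325661   167.9557697 ]]
```

View pics/w1.png

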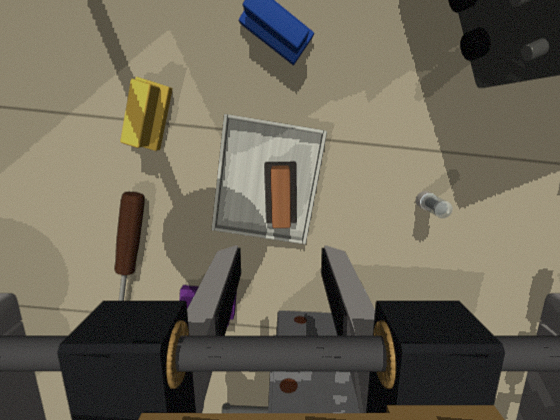

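The rib shows at u 271–291, v 167–227, exactly where the model put it. I'll descend and grip.

Request:
{"name": "arm_command", "arguments": {"deltas": [{"xyz": [-0.0008,-0.0003,-0.02]},{"xyz": [0,0,-0.02]},{"xyz": [0,0,-0.02]},{"xyz": [0,0,-0.02]},{"xyz": [0,0,-0.02]},{"xyz": [0,0,-0.02]},{"xyz": [0,0,-0.02]},{"xyz": [0,0,-0.02]},{"xyz": [0,0,-0.006]},{"xyz": [0,0,-0.006]},{"xyz": [0,0,-0.006]},{"xyz": [0,0,-0.006]}]}}

```text
validation failed for argument at $.de...
```

Request:
{"name": "arm_command", "arguments": {"deltas": [{"xyz": [0,0,0]},{"xyz": [0,0,0]},{"xyz": [0,0,0]},{"xyz": [0,0,0]},{"xyz": [0,0,0]},{"xyz": [0,0,0]}], "gripper": 1.0, "force": 35}}

```text
validation failed for argument at $.de...
```

Request:
{"name": "arm_command", "arguments": {"deltas": [{"xyz": [-0.0008,-0.0003,-0.02],"turn": [0,0,0]},{"xyz": [0,0,-0.02],"turn": [0,0,0]},{"xyz": [0,0,-0.02],"turn": [0,0,0]},{"xyz": [0,0,-0.02],"turn": [0,0,0]},{"xyz": [0,0,-0.02],"turn": [0,0,0]},{"xyz": [0,0,-0.02],"turn": [0,0,0]},{"xyz": [0,0,-0.02],"turn": [0,0,0]},{"xyz": [0,0,-0.02],"turn": [0,0,0]},{"xyz": [0,0,-0.006],"turn": [0,0,0]},{"xyz": [0,0,-0.006],"turn": [0,0,0]},{"xyz": [0,0,-0.006],"turn": [0,0,0]},{"xyz": [0,0,-0.006],"turn": [0,0,0]}]}}

```text
clock: 3.4
eef_pos: [492.4, 316.4, 32.5]
eef_rot: [3.141, -0.0, 1.673]
wrist_force: [-0.2, 0.2, 0.6]
finger_gap: 47.2
```

Request:
{"name": "arm_command", "arguments": {"deltas": [{"xyz": [0,0,0],"turn": [0,0,0]},{"xyz": [0,0,0],"turn": [0,0,0]},{"xyz": [0,0,0],"turn": [0,0,0]},{"xyz": [0,0,0],"turn": [0,0,0]},{"xyz": [0,0,0],"turn": [0,0,0]},{"xyz": [0,0,0],"turn": [0,0,0]}], "gripper": 1.0, "force": 35}}

```text
clock: 4.15
eef_pos: [492.5, 316.4, 32.7]
eef_rot: [3.141, -0.0, 1.673]
wrist_force: [0.5, -0.7, 3.8]
finger_gap: 19.5
```

Request:
{"name": "arm_command", "arguments": {"deltas": [{"xyz": [0,0,0.01],"turn": [0,0,0]},{"xyz": [0,0,0.02],"turn": [0,0,0]},{"xyz": [0,0,0.03],"turn": [0,0,0]},{"xyz": [0,0,0.03],"turn": [0,0,0]},{"xyz": [0,0,0.03],"turn": [0,0,0]},{"xyz": [0,0,0.03],"turn": [0,0,0]},{"xyz": [0.0286,-0.0316,0.02],"turn": [0,0,-0.01]},{"xyz": [0.0286,-0.0316,0.01],"turn": [0,0,-0.01]},{"xyz": [0.0286,-0.0316,0],"turn": [0,0,-0.01]},{"xyz": [0.0286,-0.0316,0],"turn": [0,0,-0.01]},{"xyz": [0.0286,-0.0316,0],"turn": [0,0,-0.01]},{"xyz": [0.0286,-0.0316,0],"turn": [0,0,-0.01]}]}}

```text
clock: 5.65
eef_pos: [664.3, 125.6, 212.7]
eef_rot: [-3.141, 0.0, 1.613]
wrist_force: [0.5, 0.1, -1.4]
finger_gap: 19.6
```

```bash
python3 - <<'E'
from h import *
st=read_state(); c=camera("wrist"); print(st["eef_pos"],st["eef_rot"],st["wrist_force"],st["clock"])
cv2.imwrite("pics/w2.png",c["color"][:,:,::-1])
x,y,a=667.3,51.8,.0419
print(proj(c,[[x-np.sin(a)*v,y+np.cos(a)*v,122] for v in (115,75,0,-75,-115)],st))
s=camera("scene");crop(s,160,130,340,300,4,"s2.png")
E
```

```text
[664.34917273 125.60935181 212.69738083] [-3.14095979e+00  1.20934886e-05  1.61250013e+00] [ 0.45880042  0.11596549 -1.41686866] 5.65
[[280.92832685 169.43484502]
 [280.94950719 218.29603475]
 [280.98494134 300.17017971]
 [281.01570545 371.38727175]
 [281.03050611 405.69446122]]
```

View pics/w2.png

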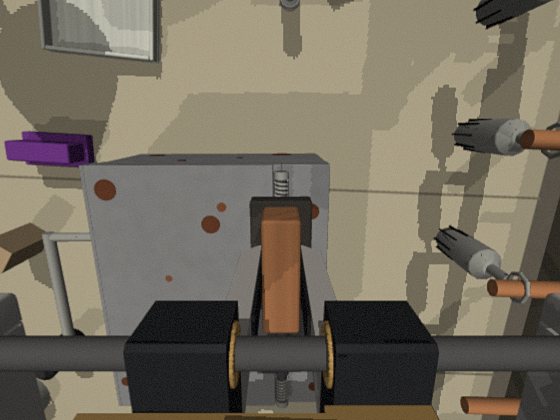

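View pics/s2.png

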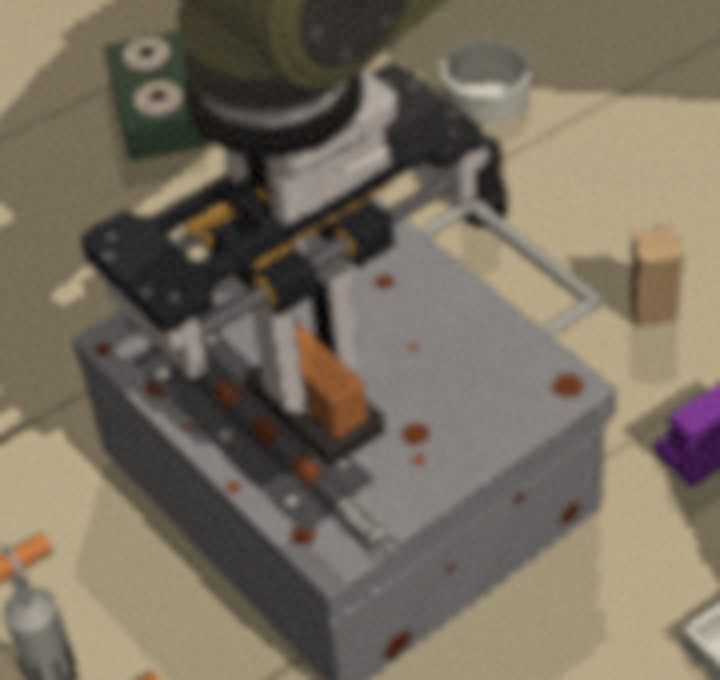

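```bash
python3 - <<'E'
from h import *
t=camera("top")
for uv in [(267,96),(194,94),(342,94),(305,85),(305,68)]:
    print(uv,[np.round(pt(t,uv,z)) for z in (50,150,250)])
E
```

```text
(267, 96) [array([825.,  99.,  50.]), array([793.,  98., 150.]), array([760.,  96., 250.])]
(194, 94) [array([829., 306.,  50.]), array([796., 289., 150.]), array([763., 273., 250.])]
(342, 94) [array([ 833., -115.,   50.]), array([ 800., -101.,  150.]), array([766., -86., 250.])]
(305, 85) [array([859., -10.,  50.]), array([823.,  -3., 150.]), array([788.,   4., 250.])]
(305, 68) [array([908., -10.,  50.]), array([869.,  -3., 150.]), array([830.,   4., 250.])]
```

Request:
{"name": "arm_command", "arguments": {"deltas": [{"xyz": [0,0,-0.012],"turn": [0,0,0]},{"xyz": [0,0,-0.012],"turn": [0,0,0]},{"xyz": [0,0,-0.012],"turn": [0,0,0]},{"xyz": [0,0,-0.01],"turn": [0,0,0]},{"xyz": [0,0,-0.007],"turn": [0,0,0]},{"xyz": [0,0,-0.004],"turn": [0,0,0]},{"xyz": [0,0,0],"turn": [0,0,0]}]}}

```text
clock: 6.68
eef_pos: [663.8, 126.7, 155.3]
eef_rot: [-3.141, 0.0, 1.613]
wrist_force: [-0.9, 0.2, -0.6]
finger_gap: 19.5
```

Request:
{"name": "arm_command", "arguments": {"deltas": [{"xyz": [0,0,-0.0015],"turn": [0,0,0]},{"xyz": [0,0,-0.0015],"turn": [0,0,0]},{"xyz": [0,0,-0.001],"turn": [0,0,0]}]}}

```text
clock: 7.05
eef_pos: [663.9, 126.7, 151.4]
eef_rot: [3.142, -0.0, 1.613]
wrist_force: [1.1, -0.6, -0.6]
finger_gap: 19.6
```

Request:
{"name": "arm_command", "arguments": {"deltas": [{"xyz": [0,0,-0.0005],"turn": [0,0,0]},{"xyz": [0,0,-0.0005],"turn": [0,0,0]}]}}

```text
clock: 7.3
eef_pos: [663.9, 126.7, 150.7]
eef_rot: [3.141, 0.0, 1.613]
wrist_force: [-1.6, -0.3, 3.1]
finger_gap: 19.9
```

Request:
{"name": "arm_command", "arguments": {"deltas": [{"xyz": [0,0,-0.0005],"turn": [0,0,0]},{"xyz": [0,0,0],"turn": [0,0,0]}]}}

```text
clock: 7.55
eef_pos: [663.9, 126.8, 150.7]
eef_rot: [3.141, -0.0, 1.613]
wrist_force: [-3.3, -0.8, 4.5]
finger_gap: 20.0
```

Request:
{"name": "arm_command", "arguments": {"deltas": [{"xyz": [0,0,-0.0007],"turn": [0,0,0]},{"xyz": [0,0,0],"turn": [0,0,0]}]}}

```text
clock: 7.8
eef_pos: [663.9, 126.7, 150.7]
eef_rot: [3.141, -0.0, 1.613]
wrist_force: [-6.2, -0.9, 10.7]
finger_gap: 19.6
```

Request:
{"name": "arm_command", "arguments": {"deltas": [{"xyz": [0.0001,-0.003,0],"turn": [0,0,0]},{"xyz": [0.0002,-0.005,0],"turn": [0,0,0]},{"xyz": [0.0002,-0.005,0],"turn": [0,0,0]},{"xyz": [0.0002,-0.005,0],"turn": [0,0,0]},{"xyz": [0.0002,-0.005,0],"turn": [0,0,0]}]}}

```text
clock: 8.43
eef_pos: [665.4, 104.6, 150.7]
eef_rot: [3.139, -0.001, 1.613]
wrist_force: [-0.0, 5.4, 7.2]
finger_gap: 19.8
```

Request:
{"name": "arm_command", "arguments": {"deltas": [{"xyz": [0.0002,-0.005,-0.0002],"turn": [0,0,0]},{"xyz": [0.0002,-0.005,0],"turn": [0,0,0]},{"xyz": [0.0002,-0.005,0],"turn": [0,0,0]},{"xyz": [0.0002,-0.005,0],"turn": [0,0,0]},{"xyz": [0.0002,-0.005,0],"turn": [0,0,0]},{"xyz": [0.0002,-0.005,0],"turn": [0,0,0]}]}}

```text
clock: 9.18
eef_pos: [666.7, 74.7, 150.7]
eef_rot: [3.138, -0.002, 1.613]
wrist_force: [0.0, 5.5, 7.3]
finger_gap: 19.6
```

Request:
{"name": "arm_command", "arguments": {"deltas": [{"xyz": [0.0002,-0.005,0],"turn": [0,0,0]},{"xyz": [0.0002,-0.005,0],"turn": [0,0,0]},{"xyz": [0.0002,-0.005,0],"turn": [0,0,0]},{"xyz": [0.0002,-0.005,0],"turn": [0,0,0]},{"xyz": [0.0002,-0.005,0],"turn": [0,0,0]},{"xyz": [0.0002,-0.005,0],"turn": [0,0,0]}]}}

```text
clock: 9.93
eef_pos: [667.9, 44.6, 150.7]
eef_rot: [3.138, -0.001, 1.613]
wrist_force: [-0.3, 5.8, 8.8]
finger_gap: 20.2
```

Request:
{"name": "arm_command", "arguments": {"deltas": [{"xyz": [0.0002,-0.005,0],"turn": [0,0,0]},{"xyz": [0.0002,-0.005,0],"turn": [0,0,0]},{"xyz": [0.0002,-0.005,0],"turn": [0,0,0]},{"xyz": [0.0002,-0.005,0],"turn": [0,0,0]},{"xyz": [0.0002,-0.005,0],"turn": [0,0,0]},{"xyz": [0.0002,-0.005,0],"turn": [0,0,0]},{"xyz": [0.0002,-0.005,0],"turn": [0,0,0]}]}}

```text
clock: 10.8
eef_pos: [669.3, 9.6, 150.7]
eef_rot: [3.138, -0.001, 1.613]
wrist_force: [0.6, 5.5, 7.7]
finger_gap: 19.9
```

Request:
{"name": "arm_command", "arguments": {"deltas": [{"xyz": [0.0002,-0.005,0],"turn": [0,0,0]},{"xyz": [0.0002,-0.005,0],"turn": [0,0,0]},{"xyz": [0.0002,-0.005,0],"turn": [0,0,0]},{"xyz": [0.0002,-0.005,0],"turn": [0,0,0]},{"xyz": [0.0002,-0.005,0],"turn": [0,0,0]},{"xyz": [0.0002,-0.005,0],"turn": [0,0,0]},{"xyz": [0.0001,-0.003,0],"turn": [0,0,0]}]}}

```text
clock: 11.68
eef_pos: [670.6, -23.5, 150.7]
eef_rot: [3.138, -0.001, 1.613]
wrist_force: [0.1, 5.1, 8.1]
finger_gap: 19.9
```

Request:
{"name": "arm_command", "arguments": {"deltas": [{"xyz": [0,0,0.01],"turn": [0,0,0]},{"xyz": [0,0,0.025],"turn": [0,0,0]},{"xyz": [-0.0188,0.0348,0.025],"turn": [0,0,0]},{"xyz": [-0.0188,0.0348,0],"turn": [0,0,0]},{"xyz": [-0.0188,0.0348,0],"turn": [0,0,0]},{"xyz": [-0.0188,0.0348,0],"turn": [0,0,0]},{"xyz": [-0.0188,0.0348,0],"turn": [0,0,0]},{"xyz": [-0.0188,0.0348,0],"turn": [0,0,0]},{"xyz": [-0.0188,0.0348,0],"turn": [0,0,0]},{"xyz": [-0.0188,0.0348,0],"turn": [0,0,0]},{"xyz": [-0.0188,0.0348,0],"turn": [0,0,0]},{"xyz": [-0.0188,0.0348,0],"turn": [0,0,0]}]}}

```text
clock: 13.18
eef_pos: [481.2, 324.8, 209.4]
eef_rot: [3.141, 0.0, 1.613]
wrist_force: [0.4, 0.1, -2.6]
finger_gap: 19.9
```

```bash
python3 - <<'E'
from h import *
st=read_state(); c=camera("wrist"); print(st["eef_pos"],st["eef_rot"],st["wrist_force"],st["clock"])
cv2.imwrite("pics/w3.png",c["color"][:,:,::-1])
E
```

```text
[481.15380584 324.75099151 209.41499512] [3.14134233e+00 9.99686544e-05 1.61267119e+00] [ 0.35936716  0.07830711 -2.56597958] 13.175
```

View pics/w3.png

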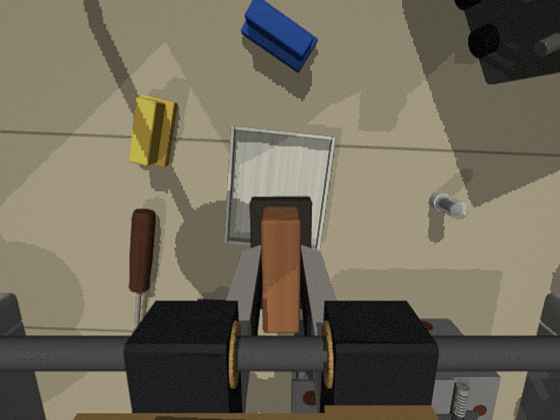

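The block is held level over the tray's middle, with the rib at u 262–301. Lowering.

Request:
{"name": "arm_command", "arguments": {"deltas": [{"xyz": [0,0,-0.02],"turn": [0,0,0]},{"xyz": [0,0,-0.025],"turn": [0,0,0]},{"xyz": [0,0,-0.025],"turn": [0,0,0]},{"xyz": [0,0,-0.025],"turn": [0,0,0]},{"xyz": [0,0,-0.025],"turn": [0,0,0]},{"xyz": [0,0,-0.02],"turn": [0,0,0]},{"xyz": [0,0,-0.012],"turn": [0,0,0]},{"xyz": [0,0,-0.01],"turn": [0,0,0]},{"xyz": [0,0,-0.006],"turn": [0,0,0]},{"xyz": [0,0,-0.004],"turn": [0,0,0]},{"xyz": [0,0,-0.002],"turn": [0,0,0]},{"xyz": [0,0,-0.002],"turn": [0,0,0]}]}}

```text
clock: 14.72
eef_pos: [482.0, 323.8, 33.2]
eef_rot: [3.141, -0.0, 1.613]
wrist_force: [0.4, 0.1, -1.8]
finger_gap: 19.5
```

Request:
{"name": "arm_command", "arguments": {"deltas": [{"xyz": [0,0,-0.0007],"turn": [0,0,0]},{"xyz": [0,0,0],"turn": [0,0,0]}]}}

```text
clock: 14.98
eef_pos: [481.9, 323.8, 32.7]
eef_rot: [3.141, -0.0, 1.613]
wrist_force: [-1.2, -0.3, 3.0]
finger_gap: 19.9
```

Contact with the tray floor. Open, wait and lift.

Request:
{"name": "arm_command", "arguments": {"deltas": [{"xyz": [0,0,0],"turn": [0,0,0]},{"xyz": [0,0,0],"turn": [0,0,0]},{"xyz": [0,0,0],"turn": [0,0,0]},{"xyz": [0,0,0],"turn": [0,0,0]},{"xyz": [0,0,0],"turn": [0,0,0]}], "gripper": 0.55}}

```text
clock: 15.6
eef_pos: [481.9, 323.7, 32.3]
eef_rot: [3.142, 0.0, 1.613]
wrist_force: [0.5, 0.2, 0.2]
finger_gap: 42.3
```

Request:
{"name": "arm_command", "arguments": {"deltas": [{"xyz": [0,0,0.01],"turn": [0,0,0]},{"xyz": [0,0,0.02],"turn": [0,0,0]},{"xyz": [0,0,0.03],"turn": [0,0,0]},{"xyz": [0,0,0.04],"turn": [0,0,0]},{"xyz": [0,0,0.04],"turn": [0,0,0]},{"xyz": [0,0,0.04],"turn": [0,0,0]},{"xyz": [0,0,0],"turn": [0,0,0]}]}}

```text
clock: 16.48
eef_pos: [482.7, 324.3, 216.2]
eef_rot: [3.136, -0.003, 1.613]
wrist_force: [-0.3, -0.3, 0.1]
finger_gap: 41.9
```

```bash
python3 - <<'E'
from h import *
st=read_state(); c=camera("wrist"); print(st["eef_pos"],st["eef_rot"],st["wrist_force"],st["clock"])
cv2.imwrite("pics/w4.png",c["color"][:,:,::-1])
bo=np.array([(10,32,47),(10,-32,47),(-10,-32,47),(-10,32,47)],float)
x,y,a=482,323.6,.042
q=np.c_[x+np.cos(a)*bo[:,0]-np.sin(a)*bo[:,1],y+np.sin(a)*bo[:,0]+np.cos(a)*bo[:,1],bo[:,2]]
print(proj(c,q,st))
E
```

```text
[482.72160423 324.2789955  216.19527791] [ 3.13620860e+00 -2.87104988e-03  1.61283231e+00] [-0.3107867  -0.26010887  0.13880033] 16.475
[[289.19747745 168.79326575]
 [288.81474661 228.37576025]
 [270.198861   228.40769842]
 [269.64625703 168.81295525]]
```

View pics/w4.png

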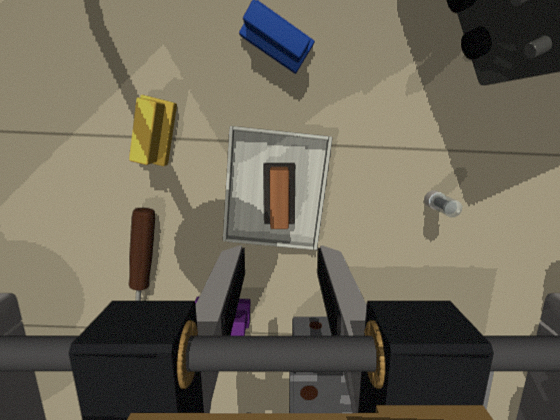

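The block is let go and lies flat in the tray's middle: rib u 269–289, v 168–228, as predicted. Next, the handle.

Request:
{"name": "arm_command", "arguments": {"deltas": [{"xyz": [-0.0029,-0.0352,-0.002],"turn": [0,0,0]},{"xyz": [-0.0029,-0.0352,-0.002],"turn": [0,0,0]},{"xyz": [-0.0029,-0.0352,-0.002],"turn": [0,0,0]},{"xyz": [-0.0029,-0.0352,-0.002],"turn": [0,0,0]},{"xyz": [-0.0029,-0.0352,-0.002],"turn": [0,0,0]},{"xyz": [-0.0029,-0.0352,-0.002],"turn": [0,0,0]},{"xyz": [-0.0029,-0.0352,-0.002],"turn": [0,0,0]},{"xyz": [-0.0029,-0.0352,-0.002],"turn": [0,0,0]},{"xyz": [0,0,0],"turn": [0,0,0]}], "gripper": 0.65}}

```text
clock: 17.65
eef_pos: [458.0, 40.6, 195.3]
eef_rot: [-3.14, 0.0, 1.61]
wrist_force: [0.6, 0.8, -0.5]
finger_gap: 32.8
```

```bash
python3 - <<'E'
from h import *
st=read_state(); c=camera("wrist"); print(st["eef_pos"],st["eef_rot"],st["wrist_force"],st["finger_gap"],st["clock"])
cv2.imwrite("pics/w5.png",c["color"][:,:,::-1])
x,y,a=597.36,48.89,.0419
o=np.array([(-138,55,102),(-138,-55,102),(-138,0,102),(-94,55,102)],float)
q=np.c_[x+np.cos(a)*o[:,0]-np.sin(a)*o[:,1],y+np.sin(a)*o[:,0]+np.cos(a)*o[:,1],o[:,2]]
print(q,proj(c,q,st))
E
```

```text
[457.99024234  40.64565193 195.3414782 ] [-3.13969433e+00  4.12740880e-05  1.61019818e+00] [ 0.57633892  0.79405637 -0.45066579] 32.80624830418912 17.65
[[457.17729361  98.06121952 102.        ]
 [461.78494513 -11.84223606 102.        ]
 [459.48111937  43.10949173 102.        ]
 [501.13867584  99.90428013 102.        ]] [[283.12851218 148.11879713]
 [283.24857771 276.74097236]
 [283.19198107 215.91222308]
 [339.55811704 147.96614455]]
```

View pics/w5.png

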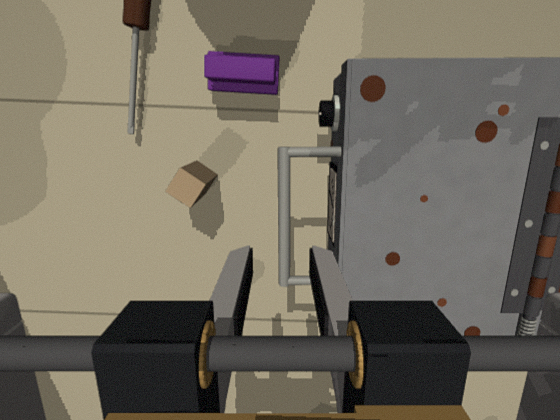

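Bar at u≈284, v 151–281, and the prediction was 283. Descending over it.

Request:
{"name": "arm_command", "arguments": {"deltas": [{"xyz": [0.001,0,-0.015],"turn": [0,0,0]},{"xyz": [0.0007,0,-0.015],"turn": [0,0,0]},{"xyz": [0,0,-0.015],"turn": [0,0,0]},{"xyz": [0,0,-0.015],"turn": [0,0,0]},{"xyz": [0,0,-0.012],"turn": [0,0,0]},{"xyz": [0,0,-0.012],"turn": [0,0,0]},{"xyz": [0,0,-0.01],"turn": [0,0,0]},{"xyz": [0,0,-0.007],"turn": [0,0,0]},{"xyz": [0,0,0],"turn": [0,0,0]}]}}

```text
clock: 18.82
eef_pos: [460.2, 42.1, 95.0]
eef_rot: [-3.141, -0.0, 1.613]
wrist_force: [-0.0, -0.7, -0.6]
finger_gap: 33.1
```

Request:
{"name": "arm_command", "arguments": {"deltas": [{"xyz": [0,0,0],"turn": [0,0,0]},{"xyz": [0,0,0],"turn": [0,0,0]},{"xyz": [0,0,0],"turn": [0,0,0]},{"xyz": [0,0,0],"turn": [0,0,0]}], "gripper": 1.0, "force": 15}}

```text
clock: 19.32
eef_pos: [460.4, 42.1, 95.5]
eef_rot: [3.141, 0.0, 1.613]
wrist_force: [-0.4, -0.3, 1.7]
finger_gap: 9.5
```

```bash
python3 - <<'E'
import numpy as np
th=np.r_[0,.01,.03,np.arange(.06,1.081,.03)]; 
p=np.c_[208-(208*np.cos(th)+14*np.sin(th)),208*np.sin(th)-14*np.cos(th)+14]
a=.0419
P=np.c_[p[:,0]*np.cos(a),p[:,0]*np.sin(a),p[:,1]]
r=np.round(np.diff(np.round(P,1),axis=0)/1000,4)
for i in range(0,len(r),12):
    print([round(x,3) for x in th[i:i+13]]); print(",".join('{"xyz": [%g, %g, %g], "turn": [0, 0, 0]}'%tuple(v) for v in r[i:i+12]), P[min(i+12,len(r))])
E
```

```text
[np.float64(0.0), np.float64(0.01), np.float64(0.03), np.float64(0.06), np.float64(0.09), np.float64(0.12), np.float64(0.15), np.float64(0.18), np.float64(0.21), np.float64(0.24), np.float64(0.27), np.float64(0.3), np.float64(0.33)]
{"xyz": [-0.0001, -0, 0.0021], "turn": [0, 0, 0]},{"xyz": [-0.0002, 0, 0.0041], "turn": [0, 0, 0]},{"xyz": [-0.0002, 0, 0.0063], "turn": [0, 0, 0]},{"xyz": [0.0001, 0, 0.0063], "turn": [0, 0, 0]},{"xyz": [0.0002, 0, 0.0062], "turn": [0, 0, 0]},{"xyz": [0.0004, 0, 0.0062], "turn": [0, 0, 0]},{"xyz": [0.0007, 0, 0.0063], "turn": [0, 0, 0]},{"xyz": [0.0007, 0.0001, 0.0062], "turn": [0, 0, 0]},{"xyz": [0.001, 0, 0.0061], "turn": [0, 0, 0]},{"xyz": [0.0012, 0.0001, 0.0062], "turn": [0, 0, 0]},{"xyz": [0.0013, 0, 0.0061], "turn": [0, 0, 0]},{"xyz": [0.0016, 0.0001, 0.0061], "turn": [0, 0, 0]} [ 6.68072148  0.28008616 68.1563571 ]
[np.float64(0.33), np.float64(0.36), np.float64(0.39), np.float64(0.42), np.float64(0.45), np.float64(0.48), np.float64(0.51), np.float64(0.54), np.float64(0.57), np.float64(0.6), np.float64(0.63), np.float64(0.66), np.float64(0.69)]
{
[... 1007 characters left out ...]
},{"xyz": [0.004, 0.0002, 0.0048], "turn": [0, 0, 0]},{"xyz": [0.0042, 0.0002, 0.0047], "turn": [0, 0, 0]},{"xyz": [0.0043, 0.0002, 0.0045], "turn": [0, 0, 0]},{"xyz": [0.0044, 0.0001, 0.0045], "turn": [0, 0, 0]},{"xyz": [0.0046, 0.0002, 0.0042], "turn": [0, 0, 0]},{"xyz": [0.0047, 0.0002, 0.0042], "turn": [0, 0, 0]},{"xyz": [0.0048, 0.0002, 0.004], "turn": [0, 0, 0]},{"xyz": [0.0049, 0.0002, 0.0038], "turn": [0, 0, 0]},{"xyz": [0.005, 0.0003, 0.0037], "turn": [0, 0, 0]},{"xyz": [0.0052, 0.0002, 0.0036], "turn": [0, 0, 0]} [ 92.28023353   3.86880609 187.45803625]
[np.float64(1.05), np.float64(1.08)]
{"xyz": [0.0052, 0.0002, 0.0033], "turn": [0, 0, 0]} [ 97.53061542   4.08892592 190.84862673]
```

Request:
{"name": "arm_command", "arguments": {"deltas": [{"xyz": [-0.0001,0,0.0021],"turn": [0,0,0]},{"xyz": [-0.0002,0,0.0041],"turn": [0,0,0]},{"xyz": [-0.0002,0,0.0063],"turn": [0,0,0]},{"xyz": [0.0001,0,0.0063],"turn": [0,0,0]},{"xyz": [0.0002,0,0.0062],"turn": [0,0,0]},{"xyz": [0.0004,0,0.0062],"turn": [0,0,0]},{"xyz": [0.0007,0,0.0063],"turn": [0,0,0]},{"xyz": [0.0007,0.0001,0.0062],"turn": [0,0,0]},{"xyz": [0.001,0,0.0061],"turn": [0,0,0]},{"xyz": [0.0012,0.0001,0.0062],"turn": [0,0,0]},{"xyz": [0.0013,0,0.0061],"turn": [0,0,0]},{"xyz": [0.0016,0.0001,0.0061],"turn": [0,0,0]}]}}

```text
clock: 20.82
eef_pos: [466.7, 42.4, 163.8]
eef_rot: [-3.14, -0.0, 1.613]
wrist_force: [-6.0, -1.0, -0.6]
finger_gap: 9.4
```

Request:
{"name": "arm_command", "arguments": {"deltas": [{"xyz": [0.0012,0.0001,0.006],"turn": [0,0,0]},{"xyz": [0.0017,0,0.0059],"turn": [0,0,0]},{"xyz": [0.0021,0.0001,0.0059],"turn": [0,0,0]},{"xyz": [0.0022,0.0001,0.0059],"turn": [0,0,0]},{"xyz": [0.0024,0.0001,0.0057],"turn": [0,0,0]},{"xyz": [0.0026,0.0001,0.0057],"turn": [0,0,0]},{"xyz": [0.0028,0.0001,0.0056],"turn": [0,0,0]},{"xyz": [0.0029,0.0002,0.0056],"turn": [0,0,0]}]}}

```text
clock: 21.82
eef_pos: [484.4, 43.2, 210.3]
eef_rot: [-3.14, 0.0, 1.613]
wrist_force: [-9.8, -1.4, 4.2]
finger_gap: 9.2
```

```bash
python3 - <<'E'
from h import *
st=read_state(); c=camera("scene"); print(st["eef_pos"],st["wrist_force"],st["moment"],st["finger_gap"])
crop(c,150,80,390,280,3,"s6.png")
E
```

```text
[484.43787677  43.24758263 210.32786223] [-9.78908593 -1.36240541  4.1642003 ] [-0.27208149  2.18126341 -0.05280066] 9.176888384074292
```

View pics/s6.png

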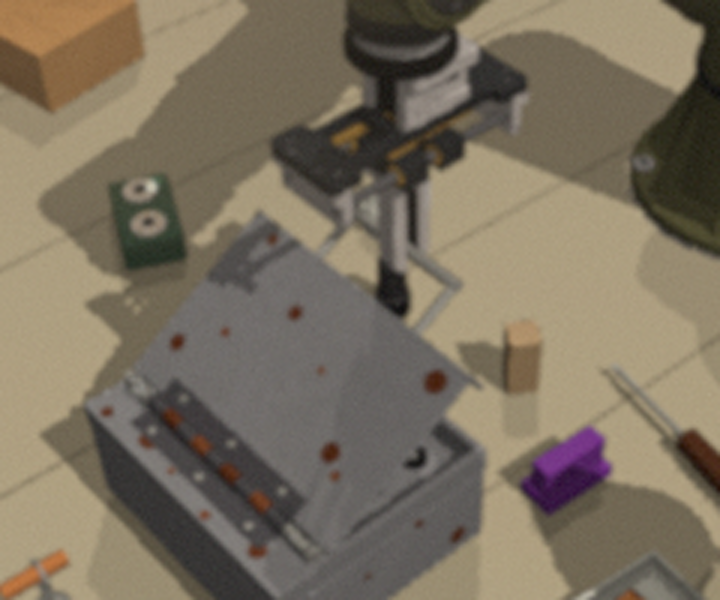

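The cover follows, about 0.55 rad. The force of about 10 N outward along the arc radius means I'm about 1 mm too close to the hinge, so I'll correct while going on.

Request:
{"name": "arm_command", "arguments": {"deltas": [{"xyz": [0.0026,0.0001,0.0057],"turn": [0,0,0]},{"xyz": [0.0028,0.0001,0.0055],"turn": [0,0,0]},{"xyz": [0.0031,0.0002,0.0054],"turn": [0,0,0]},{"xyz": [0.0034,0.0001,0.0051],"turn": [0,0,0]},{"xyz": [0.0037,0.0002,0.005],"turn": [0,0,0]},{"xyz": [0.0038,0.0001,0.0049],"turn": [0,0,0]}]}}

```text
clock: 22.62
eef_pos: [504.4, 44.1, 241.9]
eef_rot: [-3.141, -0.0, 1.613]
wrist_force: [-5.2, 1.3, 3.9]
finger_gap: 9.3
```

Request:
{"name": "arm_command", "arguments": {"deltas": [{"xyz": [0.0038,0.0002,0.005],"turn": [0,0,0]},{"xyz": [0.004,0.0002,0.0049],"turn": [0,0,0]},{"xyz": [0.0042,0.0002,0.0046],"turn": [0,0,0]},{"xyz": [0.0043,0.0001,0.0046],"turn": [0,0,0]},{"xyz": [0.0046,0.0002,0.0043],"turn": [0,0,0]},{"xyz": [0.0047,0.0002,0.0042],"turn": [0,0,0]}]}}

```text
clock: 23.38
eef_pos: [530.2, 45.2, 269.8]
eef_rot: [3.141, -0.0, 1.613]
wrist_force: [-5.9, -0.4, 5.9]
finger_gap: 9.6
```

```bash
python3 - <<'E'
from h import *
st=read_state(); e=st["eef_pos"]; a=.0419
h=np.array([667.3,51.8]); d=(h-e[:2])@[np.cos(a),np.sin(a)]; z=e[2]+8-116
print(e,st["wrist_force"],"theta",np.arctan2(z,d)+np.arctan2(14,208),"r",np.hypot(z,d))
E
```

```text
[530.19549366  45.19496168 269.80884839] [-5.92473787 -0.39217717  5.93626253] theta 0.9345021154075857 r 212.18539642264957
```

Request:
{"name": "arm_command", "arguments": {"deltas": [{"xyz": [0.0047,0.0002,0.0041],"turn": [0,0,0]},{"xyz": [0.0048,0.0002,0.0039],"turn": [0,0,0]},{"xyz": [0.005,0.0003,0.0038],"turn": [0,0,0]},{"xyz": [0.0051,0.0002,0.0037],"turn": [0,0,0]},{"xyz": [0.0051,0.0002,0.0034],"turn": [0,0,0]},{"xyz": [0.0053,0.0002,0.0032],"turn": [0,0,0]},{"xyz": [0,0,0],"turn": [0,0,0]},{"xyz": [0,0,0],"turn": [0,0,0]},{"xyz": [0,0,0],"turn": [0,0,0]}]}}

```text
clock: 24.5
eef_pos: [559.9, 46.5, 290.9]
eef_rot: [-3.141, -0.0, 1.613]
wrist_force: [0.8, 2.2, -1.6]
finger_gap: 9.4
```

```bash
python3 - <<'E'
from h import *
st=read_state(); e=st["eef_pos"]; a=.0419
h=np.array([667.3,51.8]); d=(h-e[:2])@[np.cos(a),np.sin(a)]; z=e[2]+8-116
print(e,st["wrist_force"],"theta",np.arctan2(z,d)+np.arctan2(14,208),"r",np.hypot(z,d))
c=camera("scene"); crop(c,150,60,390,260,3,"s7.png")
c=camera("top"); crop(c,215,110,355,230,5,"t7.png")
E
```

```text
[559.88594954  46.50823158 290.90427988] [ 0.83483609  2.23889412 -1.60811981] theta 1.1064789273590454 r 212.17713361984696
```

View pics/s7.png

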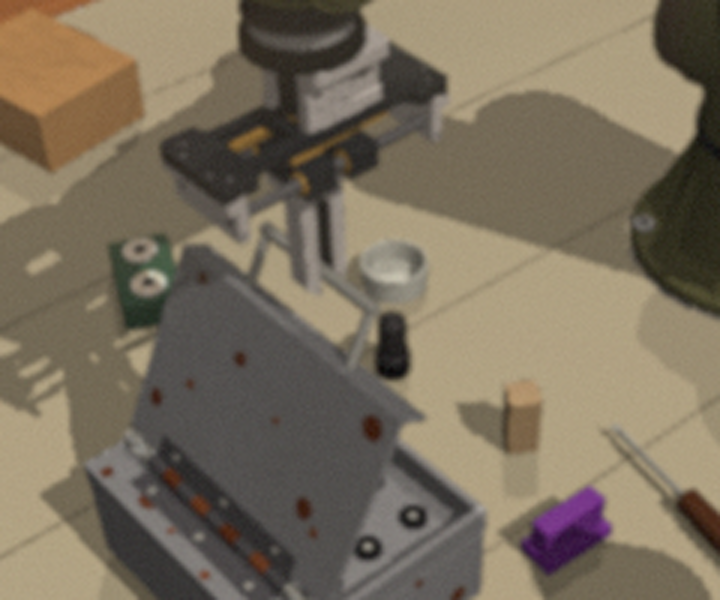

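View pics/t7.png

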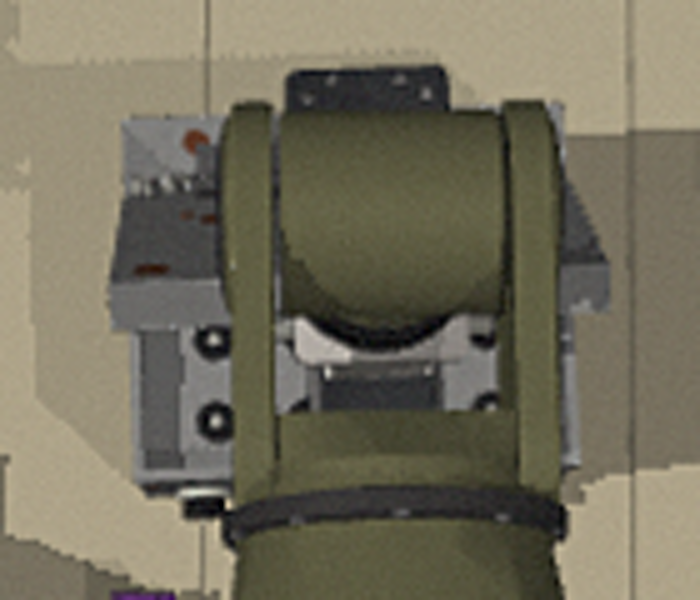

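```bash
cat > th.py <<'E'
from h import *
from scipy.optimize import least_squares
x,y,a=597.36,48.89,.0419
def hp(th,w):
    f=208*np.cos(th)+14*np.sin(th); z=116+208*np.sin(th)-14*np.cos(th); o=70-f
    return [x+np.cos(a)*o-np.sin(a)*w,y+np.sin(a)*o+np.cos(a)*w,z]
def theta(c,uvL,uvR):  # y=-55, y=+55
    f=lambda p:(proj(c,[hp(p[0],-55),hp(p[0],55)])-np.array([uvL,uvR])).ravel()
    r=least_squares(f,[1.0]); return r.x[0],r.fun
E
python3 - <<'E'
from th import *
c=camera("scene"); k=lambda u,v,s,x0,y0:((u+.5)/s-.5+x0,(v+.5)/s-.5+y0)
print(theta(c,k(268,232,3,150,60),k(377,306,3,150,60)))
E
```

```text
(np.float64(1.0933922256941069), array([ 0.97864162, -1.30039323, -0.91122635,  0.17660469]))
```

The camera gives 1.09 rad and the arm kinematics 1.106, both past 1.04. Guiding it back to about 0.90.

Request:
{"name": "arm_command", "arguments": {"deltas": [{"xyz": [-0.0026,-0.0001,-0.0016],"turn": [0,0,0]},{"xyz": [-0.0027,-0.0001,-0.0016],"turn": [0,0,0]},{"xyz": [-0.0051,-0.0002,-0.0034],"turn": [0,0,0]},{"xyz": [-0.0051,-0.0002,-0.0037],"turn": [0,0,0]},{"xyz": [-0.005,-0.0003,-0.0038],"turn": [0,0,0]},{"xyz": [-0.0048,-0.0002,-0.0039],"turn": [0,0,0]},{"xyz": [-0.0047,-0.0002,-0.0041],"turn": [0,0,0]},{"xyz": [-0.0024,-0.0001,-0.0021],"turn": [0,0,0]},{"xyz": [-0.0023,-0.0001,-0.0022],"turn": [0,0,0]},{"xyz": [0,0,0],"turn": [0,0,0]},{"xyz": [0,0,0],"turn": [0,0,0]},{"xyz": [0,0,0],"turn": [0,0,0]}]}}

```text
clock: 26.15
eef_pos: [525.2, 44.9, 264.9]
eef_rot: [-3.142, -0.0, 1.613]
wrist_force: [-3.1, 2.8, 4.6]
finger_gap: 9.5
```

```bash
python3 - <<'E'
from h import *
st=read_state(); e=st["eef_pos"]; a=.0419
h=np.array([667.3,51.8]); d=(h-e[:2])@[np.cos(a),np.sin(a)]; z=e[2]+8-116
print(e,st["wrist_force"],st["finger_gap"],"theta",np.arctan2(z,d)+np.arctan2(14,208),"r",np.hypot(z,d),st["clock"])
c=camera("scene"); crop(c,150,60,390,260,3,"s8.png"); crop(c,100,60,450,340,2,"s8b.png")
E
```

```text
[525.22244396  44.932568   264.94789081] [-3.10867767  2.79503334  4.56799579] 9.489769444061988 theta 0.9017225089211055 r 211.8136107681499 26.15
```

View pics/s8.png

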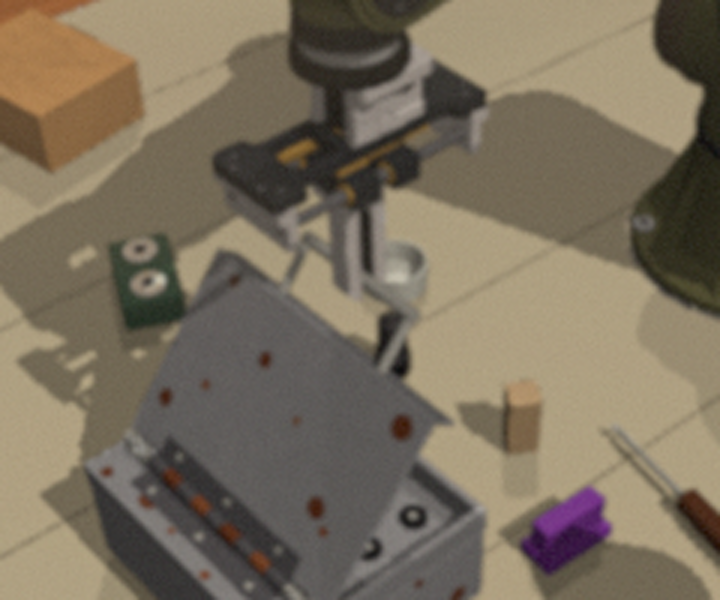

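View pics/s8b.png

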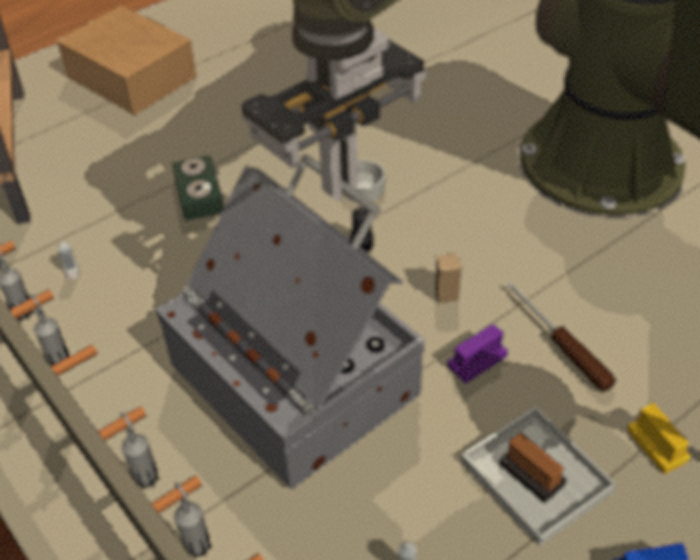

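```bash
python3 - <<'E'
from th import *
c=camera("scene"); k=lambda u,v,s,x0,y0:((u+.5)/s-.5+x0,(v+.5)/s-.5+y0)
print(theta(c,k(305,240,3,150,60),k(414,315,3,150,60)))
st=read_state(); print(st["clock"],st["wrist_force"],st["qd"].round(4))
E
```

```text
(np.float64(0.8992097862995099), array([ 1.50466195, -1.45375394, -0.73276507, -0.99675261]))
26.25 [-3.11162364  2.03560847  3.52492902] [-0.0004 -0.0012 -0.0007 -0.0014 -0.0016  0.0013]
```

The camera gives 0.899 rad and the kinematics 0.902. The cover is gripped and at rest, the block lies flat in the tray, and all else is in place. I'll settle a moment, then hand in.

Request:
{"name": "arm_command", "arguments": {"deltas": [{"xyz": [0,0,0],"turn": [0,0,0]},{"xyz": [0,0,0],"turn": [0,0,0]},{"xyz": [0,0,0],"turn": [0,0,0]},{"xyz": [0,0,0],"turn": [0,0,0]}]}}

```text
clock: 26.75
eef_pos: [525.2, 44.9, 264.9]
eef_rot: [-3.141, 0.0, 1.613]
wrist_force: [-4.5, 3.7, 4.9]
finger_gap: 9.5
```

```bash
python3 -c "
from cell import *
print(sign_off()); s=read_state(); print(s['clock'],s['eef_pos'],s['finger_gap'],s['wrist_force'])"
```

```text
the job is handed in; nothing more can be done
None
the job is handed in; nothing more can be done
```

The job is handed in at about 27 s on the clock, and the system gave no verdict.

- **Rub:** I took the block by its rib and rubbed the barrel in one pass, from about 75 mm left of the middle to about 75 mm right. Each reading showed 7–11 N pressing down, at about 40 mm/s. I stopped briefly between commands to read the force.
- **Block:** It went back into the tray. The wrist picture showed it flat and let go near the tray's middle, and the last scene picture showed it still there.
- **Cover:** I raised it by the bar handle to about 1.09 rad by camera (1.106 by arm position) and guided it back to about 0.90 rad. The last checks gave 0.899 rad by camera and 0.902 by arm position. The bar was still gripped (9.5 mm opening) and the arm was at rest.
- **Other things on the counter:** By eye, in the last scene picture, everything in view looked untouched; I did not measure it.

One thing disagreed. The handle's arc measured about 3 mm wider than the given dimensions, which caused side forces of up to about 10 N while lifting. I corrected for it on the way, and the force was down to about 7 N at the end.

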